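# Run down the wing screw on the mould clamp

## Robot

A 6-joint arm with a two-finger parallel gripper is mounted at the origin on the work surface. World frame = base frame: x ahead of the robot, y to its left, z up, the work surface at z = 0. Lengths are in m, angles in degrees, forces in N, time in s.
With the tool pointing down it reaches from about 0.4 to 0.825 m from the base axis. Payload 7 kg.
Tool frame: the origin (TCP) lies on the front face of the gripper's body, between the roots of the fingers; the fingertips stand 66 mm ahead of it and the grasp point (between the pads) lies 47 mm ahead of it; z points along the fingers, y is the line along which they close (so a half turn about z gives the same grasp; the last joint's range is limited). The gripper opens to 88 mm and grips with 3 to 60 N. Pads are 19 mm wide; open, the fingers measure 130 mm over their backs; the gripper's body (78 mm by 193 mm) begins 47 mm behind the grasp point.
Start: joints at [81.079, 20.546, 0.682, 0, -70.136, -16.507], TCP at [0.29, 0.61, 0.292] pointing down, gripper open.
Joint ranges: [-176.03, 176.03], [-82.01, 121.73], [-58.28, 71.71], [-173.87, 95.51], [-174.79, -0.11], [-173.66, 173.66]. Speed limits (degrees/s): [136.94, 136.94, 172.46, 180, 180, 180].

## Interface

Orientations are given as [roll, pitch, yaw] about the fixed x, y, z axes, in that order (R = Rz(yaw) Ry(pitch) Rx(roll)).
In Python, from plant import ctrl gives the robot as it stands.
- The arm moves only by the tool send_rows, never from a script. Its argument "deltas" is a list of rows, each a list of 2 entries, a list of its own where there are three numbers: the shift along the tool's x, y, z each as a share of 800 mm, from -1 to 1, then the turn about the tool's z as a share of 90 degrees, from -1 to 1. A call has exactly 5 rows; each row is the pose to reach, as a shift and turn from the pose commanded when the call began, along the tool's axes at that moment; what a row does not reach only later rows make up. A row lasts 1/12 s, in which the tool goes at most 41.7 mm and 7.16 degrees, less where a joint would pass 70% of its speed; a pose out of reach is approached as far as the arm can. A call with a number of a shift or a turn outside -1 to 1 is refused whole. A call with a gripper value outside its range is refused whole. "gripper" is the opening, from 0 (shut) to 1 (fully open), set as the call begins (left out, the last holds). The fingers move at their own pace and stop on an object; the grip force is fixed at half the most. Time passes only in rows, so rows that repeat a pose let the fingers close, or fill a call up. It gives the time, the measured TCP pose, the force, the opening and the grip force at its end, in the units of the state.
- ctrl.get_obs(): the state, without advancing time (a new reading comes with each control period).
- ctrl.snapshot(name): name is "scene" or "top" or "wrist"; returns a dict with "color" (400x640x3 uint8, red, green, blue), "vertical_fov" (degrees; the focal length in pixels is half the picture's height over the tangent of half this angle, whatever the lens; pixels are square), "cx", "cy" (the principal point, pixels), "rvec" (rotation vector, rad) and "tvec" (3), from world to camera coordinates, as OpenCV has them. Camera axes: x right, y down, z forward; pixel columns grow to the right and rows downward; lengths in m; the calibration is good to about 2 mm. A picture is of the moment at which its call begins. There is no depth.
- ctrl.close_job(): hands the job in; it is judged then, once.
Trained networks look in a picture, given as the dict that the camera call returned (one of the last four; its "shot" number tells which), for a name from the list of things; names that differ only in an ending like _2 or _b are one class to them, and where a whole thing is asked for, a point or a joint stands for the part that bears it (a point fixed in the world has none). Each returns a list of dicts, best first, with "conf" (0 to 1); they miss things now and then, are a little off and sometimes report something else, mostly with a low value. They report only what shows in the picture. A call takes as long as a camera call. They do not tell look-alikes from the thing itself.
- ctrl.boxes_of(picture, thing): "xy" ([column, row] as shares, 0 to 1, of the picture: columns of its width, rows of its height, amid what is visible of it).
- ctrl.cut_out(picture, thing): "pixels" (400x640 bool, what is visible of it) and "xy" ([column, row] as shares, 0 to 1, of the picture: columns of its width, rows of its height, amid what is visible of it).
The state is a dict: "clock": time; "joint_pos": joint angles; "qvel": joint speeds; "tau": joint torques, N m; "tool_pos": TCP position; "orientation": TCP orientation; "force": force on the tool from outside, world axes, zero at the start; "moment": the same for the moment, N m; "opening": finger opening in m; "gripper_force": force on a finger pad.
Only numpy, scipy, OpenCV 4.12 (cv2) and the standard library are available. Lean on these libraries where they do the work, as an engineer would, in place of code of your own. Each camera call takes 0.05 s, during which the arm holds its last target. There are 200 camera calls.

## Task

The plaster mould in the bench clamp is not yet held: its loose wing screw stands more than a turn too high. Spin the screw clockwise (seen from above) by stroking its wings round with a fingertip, again and again, until the rubber pad bears on the mould and the screw is home. Push gently, do not pinch or wrench the wings, leave the mould in the clamp and everything standing around undisturbed, and finish clear of the clamp.

Things in the scene. Friction and masses are not known exactly. Their poses are not given: they have to be found in the camera images.
- clamp: Bench clamp fixed to the red table. Origin on the table, exactly below the vertical screw axis; x, y level, z up. Plywood base board 170 mm (x) by 230 (y: -90 to +140) by 18 high, a spine at its +y side and a short arm over the mould. Above the arm the screw is open to -y, +x and -x.
- spine_top (a point): Centre of the top of the clamp's grey steel spine, an upright bar 44 mm (clamp x) by 30 mm (y from +70 to +100 mm off the screw axis), its top 240 mm above the table. It blocks a gripper on that side of the screw.
- beam_top (a point): Point on the screw axis at the arm's top face, 115 mm above the table. The grey arm is 30 mm wide (clamp x), 20 mm thick, and runs from the spine to 22 mm past the axis (clamp y = -22 mm). The screw passes down through it.
- screw (a joint): Turn of the wing screw, rad, growing clockwise from above (tightening; sinks 0.8 mm per rad). At q the free wings lie along the clamp's x axis turned by -q about z. Starts at 0 to 2.2, turns against light friction, 0.05 N m, stays where left; stops at 9.6, the pad on the mould. The wings are sprung on the screw (0.5 N m per rad): they lead it by 0.1 rad when pushed, more at the stop.
- wing_center (a point): On the screw axis at mid height of the wings; x along them. Steel wing screw: hub 22 mm across, two flat upright wings in one line, each 8 mm thick, 24 mm high, reaching 40 mm from the axis. This point is 141.5 mm above the table at joint value 0, 133.8 mm when home; the wings' underside is then 14.5 and 6.8 mm above the arm.
- wing_tip (a point): Outer end of one of the two wings (the one along the wing's own +x axis), 40 mm from the screw axis at mid height of the wings. Use it to see how the wings point.
- mould: Two-part round plaster mould standing loose on the clamp's base board under the pad, 98 mm in diameter, 57 mm high, top 75 mm above the table, 0.8 kg. Origin at the centre of its underside. It is to stay as it is.
- small_mould: Small loose round plaster mould, 58 mm in diameter, 48 mm high, standing on the table near the clamp. Origin at the centre of its underside. Leave alone.
- brush: Loose brush lying on the table, about 200 mm long, along its x axis. Leave alone.
- cup: Loose grey plastic cup, 72 mm in diameter at the rim, 70 mm high, standing on the table. Origin at the centre of its underside. Leave alone.
Not all that is in view belongs to the job. Leave any blue or orange look-alike of the mould alone.

How it is judged (in metres and radians):
At the end, for the whole second after the job is handed in: The wing screw is home: its joint reads more than 9.4 rad (the pad bears on the mould at 9.6) and it is at rest; the mould stands on the base board within 15 mm of the screw axis (value of joint screw above 9.4 rad and velocity of joint screw between -0.1 and 0.1 rad/s and z of mould in the frame of clamp below 0.022 m and horizontal distance between mould and clamp below 0.015 m); the robot touches nothing.
It fails at once if the fingers pinch or wrench the wing screw (more than 25 N on it) (contact force between the fingers and screw above 25 N).
It fails at once if the mould in the clamp is shifted by more than 8 mm or lifted (distance of mould from where it was at the start of the episode above 0.008 m).
It fails at once if a bystander (small mould, brush, cup) is moved by more than 15 mm (distance of any of small_mould, brush, cup from where it was at the start of the episode above 0.015 m).
It also fails if it takes over 72 s, if anything falls off the work surface, if the arm or the gripper's body presses on something with over 40 N, if the wrist force passes 120 N, or if a joint passes its speed limit or range.

## Working session

There is one attempt and no reset: what is moved stays moved. The work goes in short steps, Python scripts to look and compute and a tool call to move; the robot and the scene stay as the last step left them, time stands still between calls to the robot, and variables do not carry over. Pictures are saved under pics/ and viewed, at most 10 in all, crops included, and the job is handed in when it is done.

Besides the shell and the picture viewer there is one more tool, called after ">>>" as a command line: name --argument value ..., lists and objects as JSON in quotes. send_rows: Moves the arm, as the interface text tells. Shift numbers are shares of 800 mm and turn numbers shares of 90 degrees, none past 1 either way. Its arguments: {"type":"object","properties":{"deltas":{"type":"array","items":{"type":"array"}},"gripper":{"type":"number"}},"required":["deltas"]}

```bash
ls; mkdir -p pics; cat > h.py <<'E'
import numpy as np, cv2
from plant import ctrl
def K(p):
    f=200/np.tan(np.radians(p["vertical_fov"])/2); return np.array([[f,0,p["cx"]],[0,f,p["cy"]],[0,0,1]])
def P(p):
    R=cv2.Rodrigues(np.array(p["rvec"],float))[0]; return K(p)@np.c_[R,np.array(p["tvec"],float)]
def tri(ps,xs):
    X=cv2.triangulatePoints(P(ps[0]),P(ps[1]),np.array(xs[0],float),np.array(xs[1],float)).ravel(); return X[:3]/X[3]
def atz(p,x,z):
    M=P(p); A=np.c_[M[:,0],M[:,1],M[:,2]*z+M[:,3]]; v=np.linalg.solve(A,[x[0],x[1],1]); return v[:2]/v[2]
def proj(p,X):
    v=P(p)@np.r_[X,1]; return v[:2]/v[2]
def save(p,n,c=None):
    im=p["color"][:,:,::-1]
    if c: im=cv2.resize(im[c[1]:c[3],c[0]:c[2]],None,fx=c[4],fy=c[4],interpolation=cv2.INTER_CUBIC)
    cv2.imwrite("pics/"+n+".png",im)
E
python3 - <<'E'
from h import *
o=ctrl.get_obs(); print(o["clock"],o["tool_pos"],o["orientation"],o["force"],o["opening"])
ps={n:ctrl.snapshot(n) for n in("scene","top","wrist")}
for n,p in ps.items():
    for t in("spine_top","beam_top","wing_center","wing_tip","screw","mould","small_mould","brush","cup"):
        try: print(n,t,[(np.round(np.array(b["xy"])*[640,400],1).tolist(),round(b["conf"],2)) for b in ctrl.boxes_of(p,t)[:3]])
        except Exception as e: print(n,t,e)
im=np.vstack([ps["scene"]["color"],ps["top"]["color"]])[:,:,::-1]
cv2.imwrite("pics/a.png",cv2.resize(im,(480,600),interpolation=cv2.INTER_AREA))
import pickle; pickle.dump(ps,open("ps.pkl","wb"))
E
```

```text
pics
0.0 [0.28968968 0.60925583 0.29123433] [ 1.79905108e+02 -9.99736604e-03 -2.54339523e+01] [-0.38828873 -0.51438758  0.21452874] 0.0879449973437005
scene spine_top [([297.7, 303.1], 0.97)]
scene beam_top [([298.2, 301.9], 0.91)]
scene wing_center [([266.6, 268.7], 0.52)]
scene wing_tip [([298.7, 304.3], 0.65), ([271.6, 270.7], 0.53)]
scene screw [([271.0, 266.1], 0.65)]
scene mould [([207.3, 250.9], 0.82), ([267.9, 225.3], 0.77), ([276.6, 298.1], 0.69)]
scene small_mould [([197.3, 301.4], 0.88), ([413.2, 189.3], 0.63)]
scene brush [([414.4, 189.7], 0.59)]
scene cup [([367.7, 280.0], 0.79)]
top spine_top [([367.6, 168.6], 0.95)]
top beam_top [([371.7, 170.2], 0.77)]
top wing_center [([370.4, 170.3], 0.28)]
top wing_tip [([384.2, 170.2], 0.51)]
top screw [([385.7, 165.3], 0.53)]
top mould [([413.6, 237.4], 0.91), ([358.0, 244.2], 0.56), ([371.0, 171.1], 0.55)]
top small_mould [([432.5, 195.3], 0.81)]
top brush [([224.1, 234.5], 0.6)]
top cup [([314.0, 152.0], 0.77)]
wrist spine_top []
wrist beam_top []
wrist wing_center []
wrist wing_tip []
wrist screw []
wrist mould []
wrist small_mould []
wrist brush [([492.1, 18.5], 0.95)]
wrist cup []
```

View pics/a.png

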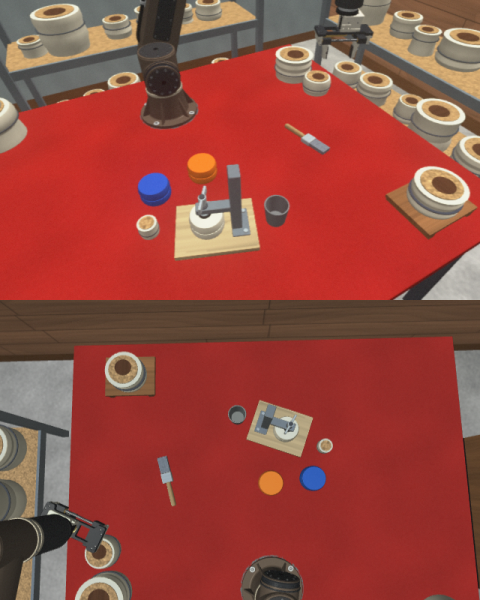

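```bash
python3 - <<'E'
from h import *; import pickle
ps=pickle.load(open("ps.pkl","rb"))
a=cv2.resize(ps["scene"]["color"][200:350,180:400],None,fx=3.6,fy=3.6,interpolation=3)[:300*2]
b=cv2.resize(ps["top"]["color"][120:270,280:480],None,fx=4,fy=4,interpolation=3)
cv2.imwrite("pics/b.png",a[:,:,::-1]); cv2.imwrite("pics/c.png",b[:,:,::-1])
E
```

```text
(no output)
```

View pics/b.png

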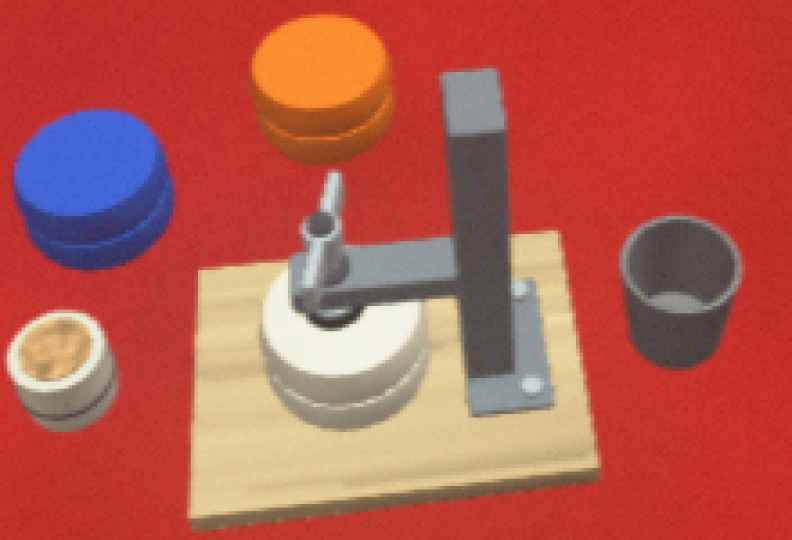

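View pics/c.png

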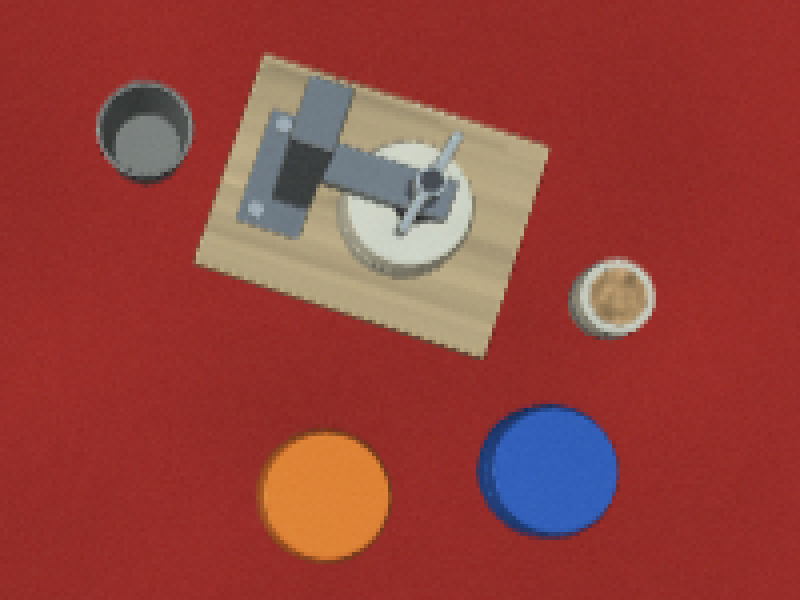

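Clamp and screw are clear in both views. In the top crop the hub is at about (431,180) and the wing ends at (458,137) and (401,233). The board corners are at (266,55), (548,148), (485,356) and (195,263). The spine is on the left, which is world +y.

```bash
python3 - <<'E'
from h import *; import pickle
ps=pickle.load(open("ps.pkl","rb")); t,s,w=ps["top"],ps["scene"],ps["wrist"]
c=lambda x,y:np.array([x/4+280,y/4+120]); d=lambda x,y:np.array([x/3.6+180,y/3.6+200])
def fit(W):
    L=np.array([[85,140],[85,-90],[-85,-90],[-85,140]])/1e3
    lm,wm=L.mean(0),W.mean(0); U,_,V=np.linalg.svd((L-lm).T@(W-wm)); R=V.T@U.T
    o=wm-R@lm; print("yaw",np.degrees(np.arctan2(R[1,0],R[0,0])),"org",o,"res",np.abs((R@L.T).T+o-W).max())
fit(np.array([atz(t,c(*p),.018) for p in[(266,55),(548,148),(485,356),(195,263)]]))
# scene: far edge = clamp +x? corners: (558,232),(198,270),(190,520),(598,468)
fit(np.array([atz(s,d(*p),.018) for p in[(598,468),(190,520),(198,270),(558,232)]]))
fit(np.array([atz(s,d(*p),.018) for p in[(558,232),(198,270),(190,520),(598,468)]]))
print("hub tri",tri((s,t),(d(322,224),c(431,180))))
a,b=[atz(t,c(*p),.153) for p in[(458,137),(401,233)]]; print(a,b,(a+b)/2,np.linalg.norm(a-b),np.degrees(np.arctan2(*(a-b)[::-1])))
o=ctrl.get_obs();R=cv2.Rodrigues(np.array(w["rvec"],float))[0];C=-R.T@np.array(w["tvec"]);print("cam",C)
y=np.radians(o["orientation"][2]);tx=np.array([np.cos(y),np.sin(y),0]);ty=np.array([np.sin(y),-np.cos(y),0]);D=C-o["tool_pos"];print("cam in tool",D@tx,D@ty,-D[2])
E
```

```text
yaw -19.751794756395004 org [ 0.60882917 -0.08088264] res 0.0027641710274879105
yaw -20.041198584440288 org [ 0.61533483 -0.07680135] res 0.001501654882242076
yaw 159.95880141555972 org [ 0.61533483 -0.07680135] res 0.001501654882242076
hub tri [ 0.61132935 -0.07762302  0.15268604]
[ 0.63945726 -0.09962924] [ 0.57466379 -0.05834342] [ 0.60706053 -0.07898633] 0.07682910685822793 -32.50492748599536
cam [0.3525113  0.57938703 0.3844271 ]
cam in tool 0.06955831989742658 0.00036159152003521544 -0.09226255644061054
```

>>> send_rows --deltas '[[[0,0,-0.045],0],[[0,0,-0.09],0],[[0.0377,0.0328,-0.1],0],[[0.0754,0.0657,-0.1],0],[[0.1131,0.0985,-0.1],0]]' --gripper 0

```text
clock: 1.92
tool_pos: [0.3379, 0.4988, 0.373]
orientation: [-179.9, 0.0, -25.4]
force: [0.5, -0.8, 0.1]
opening: 0.0599
gripper_force: 0.0
```

>>> send_rows --deltas '[[[0.0377,0.0328,0],0],[[0.0754,0.0657,0],0],[[0.1131,0.0985,0],0],[[0.1508,0.1314,0],0],[[0.1885,0.1642,0],0]]'

```text
clock: 2.33
tool_pos: [0.4178, 0.3143, 0.3725]
orientation: [-180.0, -0.0, -25.4]
force: [1.4, 0.5, -0.2]
opening: 0.0263
gripper_force: 0.0
```

>>> send_rows --deltas '[[[0.0377,0.0328,0],0],[[0.0754,0.0657,0],0],[[0.1131,0.0985,0],0],[[0.1508,0.1314,0],0],[[0.1885,0.1642,0],0]]'

```text
clock: 2.75
tool_pos: [0.4975, 0.1308, 0.3727]
orientation: [-179.9, -0.0, -25.4]
force: [0.4, 1.1, -0.3]
opening: 0.0006
gripper_force: 0.0
```

>>> send_rows --deltas '[[[0.0377,0.0328,0],0],[[0.0754,0.0657,0],0],[[0.1131,0.0985,0],0],[[0.1508,0.1314,0],0],[[0.1885,0.1642,0],0]]'

```text
clock: 3.17
tool_pos: [0.5775, -0.0526, 0.3725]
orientation: [-180.0, -0.0, -25.4]
force: [1.4, 1.5, -0.7]
opening: 0.0006
gripper_force: 0.0
```

>>> send_rows --deltas '[[[0.02,0.02,0],0.078],[[0.05,0.045,0],0.156],[[0.05,0.045,0],0.234],[[0.05,0.045,0],0.312],[[0.05,0.045,0],0.39]]'

```text
clock: 3.58
tool_pos: [0.5978, -0.1012, 0.3718]
orientation: [180.0, 0.0, -61.0]
force: [-0.3, 0.2, -0.7]
opening: 0.0003
gripper_force: 0.0
```

>>> send_rows --deltas '[[[0,0,0.01],0.078],[[0,0,0.02],0.156],[[0,0,0.03],0.234],[[0,0,0.04],0.312],[[0,0,0.05],0.39]]'

```text
clock: 4.0
tool_pos: [0.5977, -0.1003, 0.3319]
orientation: [-180.0, 0.0, -96.0]
force: [-0.0, -0.1, 0.1]
opening: 0.0006
gripper_force: 0.0
```

>>> send_rows --deltas '[[[0,0,0],0.078],[[0,0,0],0.158],[[0,0,0],0.158],[[0,0,0],0.158],[[0,0,0],0.158]]'

```text
clock: 4.42
tool_pos: [0.5978, -0.1003, 0.3323]
orientation: [-180.0, 0.0, -109.6]
force: [0.1, -0.3, -0.2]
opening: 0.0003
gripper_force: 0.0
```

```bash
python3 - <<'E'
from h import *; import pickle
p=ctrl.snapshot("wrist"); save(p,"d"); pickle.dump(p,open("w.pkl","wb"))
o=ctrl.get_obs(); print(o["clock"],o["tool_pos"],o["orientation"],o["joint_pos"])
for t in("wing_center","wing_tip","screw","beam_top","spine_top"):print(t,[(np.round(np.array(b["xy"])*[640,400],1).tolist(),round(b["conf"],2)) for b in ctrl.boxes_of(p,t)[:3]])
print(proj(p,[.611,-.079,.153]))
E
```

```text
4.4667 [ 0.59778094 -0.10026829  0.3323032 ] [-1.79986155e+02  7.35511869e-03 -1.09650697e+02] [ 8.92559974e+00  1.27894944e+01 -4.88208577e+00  1.71360135e-04
 -7.23127434e+01 -2.85763493e+01]
wing_center [([297.0, 207.3], 0.9), ([319.5, 174.2], 0.24)]
wing_tip [([298.5, 208.3], 0.63)]
screw [([306.9, 210.1], 0.93), ([323.6, 178.0], 0.33)]
beam_top [([312.7, 148.6], 0.86)]
spine_top []
[312.90359884 215.27460823]
```

View pics/d.png

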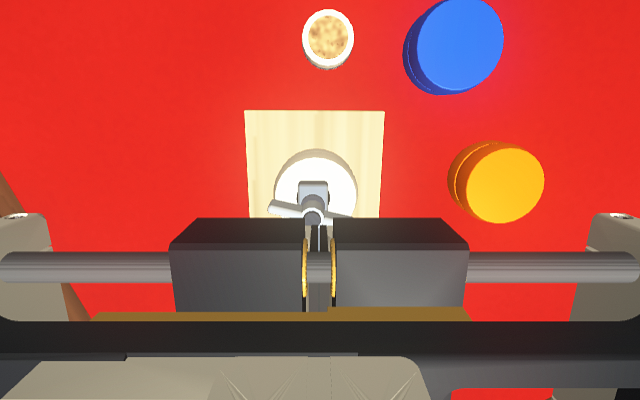

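The wrist view shows the hub at (313,211), within 1–2 mm of the estimate. The +x wing tip is at (270,208), small_mould is at (328,38), and the closed fingertips are near (320,235).

```bash
python3 - <<'E'
from h import *; import pickle
p=pickle.load(open("w.pkl","rb")); o=ctrl.get_obs(); T=np.array(o["tool_pos"]);y=np.radians(o["orientation"][2])
tx=np.array([np.cos(y),np.sin(y),0]);ty=np.array([np.sin(y),-np.cos(y),0]);tz=np.array([0,0,-1.])
for a in[(0,0,.066),(.0095,0,.066),(.0095,.021,.066),(.0095,-.021,.066),(.0095,.021,0.02),(.039,.0965,0),(.039,-.0965,0)]: print(a,proj(p,T+a[0]*tx+a[1]*ty+a[2]*tz).round())
for z in(.153,.16,.165):
  h=atz(p,(313,210),z); print("hub",z,h)
h=atz(p,(270,208),.153);print("tip",h,h-[.611,-.079], np.degrees(np.arctan2(h[1]+.079,h[0]-.611)))
t=np.radians(-19.9);x,yy=T[:2]-[.611,-.079];print("tcp clamp",x*np.cos(t)+yy*np.sin(t),-x*np.sin(t)+yy*np.cos(t))
E
```

```text
(0, 0, 0.066) [319. 242.]
(0.0095, 0, 0.066) [319. 225.]
(0.0095, 0.021, 0.066) [360. 225.]
(0.0095, -0.021, 0.066) [278. 225.]
(0.0095, 0.021, 0.02) [375. 268.]
(0.039, 0.0965, 0) [644. 211.]
(0.039, -0.0965, 0) [ -4. 209.]
hub 0.153 [ 0.60927742 -0.08352229]
hub 0.16 [ 0.60838678 -0.08563812]
hub 0.165 [ 0.6077506  -0.08714943]
tip [ 0.64381916 -0.09775245] [ 0.03281916 -0.01875245] -29.743100388535023
tcp clamp -0.005237688741185907 -0.02450839528073265
```

>>> send_rows --deltas '[[[-0.025,-0.021,0],0],[[-0.049,-0.0425,0.02],0],[[-0.049,-0.0425,0.06],0],[[-0.049,-0.0425,0.1],0],[[-0.049,-0.0425,0.121],0]]'

```text
clock: 5.13
tool_pos: [0.6418, -0.0745, 0.2312]
orientation: [179.7, -0.1, -109.8]
force: [-1.4, -0.3, -1.0]
opening: 0.0005
gripper_force: 0.0
```

```bash
python3 - <<'E'
from h import *
p=ctrl.snapshot("scene");q=ctrl.snapshot("wrist")
a=cv2.resize(p["color"][180:330,200:350],(600,600),interpolation=3)
cv2.imwrite("pics/e.png",a[:,:,::-1])
cv2.imwrite("pics/f.png",q["color"][60:330,150:500,::-1])
E
```

```text
(no output)
```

View pics/e.png

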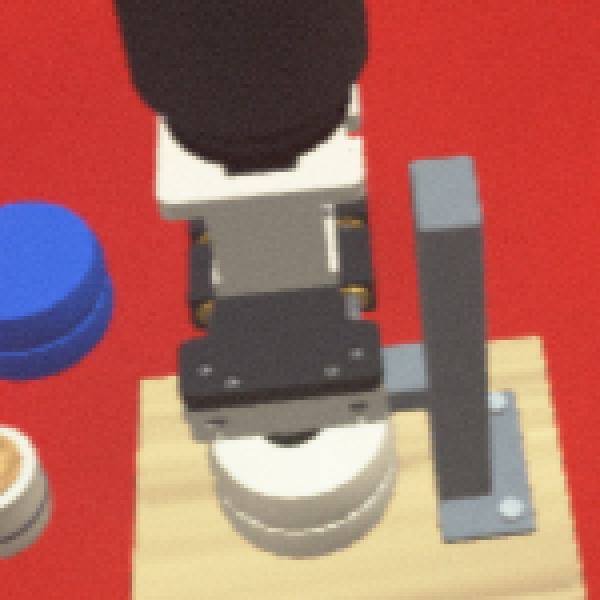

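View pics/f.png

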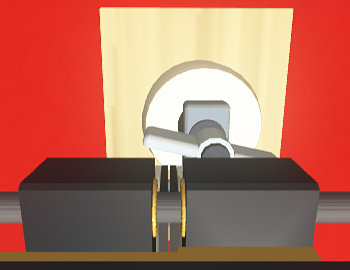

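The gripper body is clear of the spine, and the finger stands behind the +x wing (hub at crop (216,148), wing tip at (150,140)). Next I work out the arc numbers.

```bash
python3 - <<'E'
import numpy as np
for a0 in (30,-45,-120,20,-50,-120):
    st=-15 if a0 in(30,-45) else -14
    if a0==-120: st=-14
    c=lambda a:np.array([-33*np.sin(np.radians(a)),-33*np.cos(np.radians(a))])/800
    print(a0,st,[[*map(float,np.round(c(a0+st*k)-c(a0),3))] for k in range(1,6)])
from plant import ctrl; o=ctrl.get_obs(); print(o["tool_pos"],o["orientation"])
E
```

```text
30 -15 [[0.01, -0.004], [0.021, -0.006], [0.031, -0.004], [0.041, 0.0], [0.05, 0.007]]
-45 -15 [[0.007, 0.009], [0.011, 0.018], [0.012, 0.029], [0.011, 0.04], [0.007, 0.05]]
-120 -14 [[-0.006, 0.008], [-0.014, 0.014], [-0.023, 0.019], [-0.033, 0.021], [-0.043, 0.02]]
20 -14 [[0.01, -0.002], [0.02, -0.002], [0.03, 0.001], [0.038, 0.005], [0.046, 0.012]]
-50 -14 [[0.005, 0.008], [0.009, 0.018], [0.01, 0.028], [0.008, 0.038], [0.004, 0.047]]
-120 -14 [[-0.006, 0.008], [-0.014, 0.014], [-0.023, 0.019], [-0.033, 0.021], [-0.043, 0.02]]
[ 0.64133611 -0.07490398  0.23145738] [ 1.79642177e+02 -1.54554168e-01 -1.09835902e+02]
```

>>> send_rows --deltas '[[[0,0,0.01],0],[[0,0,0.02],0],[[0,0,0.033],0],[[0,0,0.033],0],[[0,0,0.033],0]]'

```text
clock: 5.65
tool_pos: [0.6431, -0.0748, 0.2089]
orientation: [-180.0, 0.0, -109.9]
force: [0.7, 1.2, -0.7]
opening: 0.0006
gripper_force: 0.7
```

>>> send_rows --deltas '[[[0.01,-0.004,0.002],0],[[0.021,-0.006,0.004],0],[[0.031,-0.004,0.005],0],[[0.041,0.0,0.005],0],[[0.05,0.007,0.005],0]]'

```text
clock: 6.07
tool_pos: [0.6238, -0.1118, 0.2051]
orientation: [-180.0, -0.0, -109.9]
force: [1.4, 0.1, 0.1]
opening: 0.0005
gripper_force: 0.6
```

>>> send_rows --deltas '[[[0.007,0.009,0],0],[[0.011,0.018,0],0],[[0.012,0.029,0],0],[[0.011,0.04,0],0],[[0.007,0.05,0],0]]'

```text
clock: 6.48
tool_pos: [0.5832, -0.1023, 0.2051]
orientation: [180.0, -0.0, -109.9]
force: [0.9, -1.9, -0.1]
opening: 0.0004
gripper_force: 0.5
```

>>> send_rows --deltas '[[[-0.006,0.008,0],0],[[-0.014,0.014,0],0],[[-0.023,0.019,0],0],[[-0.033,0.021,0],0],[[-0.043,0.02,0],0]]'

```text
clock: 6.9
tool_pos: [0.5809, -0.0637, 0.2049]
orientation: [179.9, -0.0, -109.8]
force: [-0.2, -2.3, 0.9]
opening: 0.0002
gripper_force: 1.1
```

```bash
python3 - <<'E'
from h import *
p=ctrl.snapshot("scene");q=ctrl.snapshot("wrist")
a=cv2.resize(p["color"][180:330,200:350],(400,400),interpolation=3)
b=np.zeros((400,350,3),np.uint8); b[:270]=q["color"][60:330,150:500]
cv2.imwrite("pics/g.png",np.hstack([a,b])[:,:,::-1]); o=ctrl.get_obs(); print(o["clock"],o["tool_pos"],o["force"])
E
```

```text
7.0 [ 0.58156604 -0.06322112  0.20464228] [-1.67847421 -0.09898008  1.2617366 ]
```

View pics/g.png

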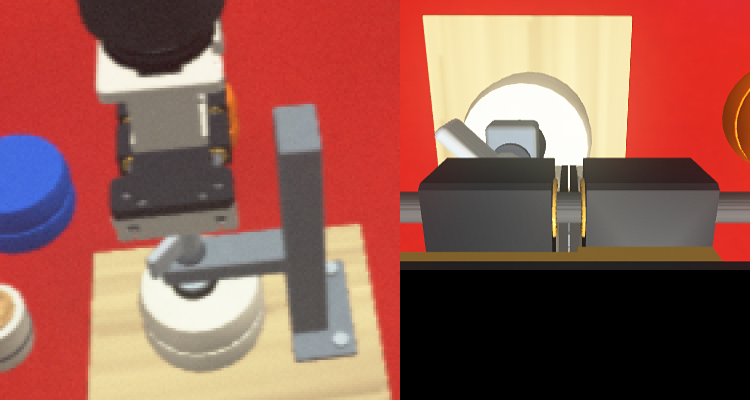

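Stroke 1 worked: the wing near crop (455,140) now points about −38°, so q ≈ 3.8 rad.

>>> send_rows --deltas '[[[0,0,-0.022],0],[[0,0,-0.044],0],[[-0.003,-0.04,-0.044],0],[[-0.007,-0.0794,-0.044],0],[[-0.007,-0.0794,-0.044],0]]'

```text
clock: 7.42
tool_pos: [0.6475, -0.0814, 0.2397]
orientation: [-179.9, 0.0, -109.8]
force: [-0.5, 0.5, 0.0]
opening: 0.0001
gripper_force: 0.0
```

>>> send_rows --deltas '[[[0,0,0.015],0],[[0,0,0.03],0],[[0,0,0.047],0],[[0,0,0.047],0],[[0,0,0.047],0]]'

```text
clock: 7.83
tool_pos: [0.6419, -0.0806, 0.2011]
orientation: [179.9, -0.1, -109.8]
force: [0.7, -1.0, -0.1]
opening: 0.0003
gripper_force: 0.1
```

>>> send_rows --deltas '[[[0.01,-0.002,0],0],[[0.02,-0.002,0],0],[[0.03,0.001,0],0],[[0.038,0.005,0],0],[[0.046,0.012,0],0]]'

```text
clock: 8.25
tool_pos: [0.621, -0.1132, 0.203]
orientation: [-179.9, 0.0, -109.9]
force: [0.6, -0.7, -0.1]
opening: 0.0005
gripper_force: 0.6
```

>>> send_rows --deltas '[[[0.005,0.008,0],0],[[0.009,0.018,0],0],[[0.01,0.028,0],0],[[0.008,0.038,0],0],[[0.004,0.047,0],0]]'

```text
clock: 8.67
tool_pos: [0.5837, -0.1024, 0.2027]
orientation: [180.0, -0.0, -109.9]
force: [1.2, -0.7, 0.7]
opening: 0.0004
gripper_force: 0.5
```

>>> send_rows --deltas '[[[-0.006,0.008,0],0],[[-0.014,0.014,0],0],[[-0.023,0.019,0],0],[[-0.033,0.021,0],0],[[-0.043,0.02,0],0]]'

```text
clock: 9.08
tool_pos: [0.5812, -0.0638, 0.2025]
orientation: [180.0, -0.0, -109.8]
force: [-1.5, -3.4, 0.3]
opening: 0.0003
gripper_force: 1.1
```

```bash
python3 - <<'E'
from h import *
p=ctrl.snapshot("scene");q=ctrl.snapshot("wrist")
a=cv2.resize(p["color"][180:330,200:350],(400,400),interpolation=3)
b=np.zeros((400,350,3),np.uint8); b[:270]=q["color"][60:330,150:500]
cv2.imwrite("pics/i.png",np.hstack([a,b])[:,:,::-1]); o=ctrl.get_obs(); print(o["clock"],o["tool_pos"],o["force"])
E
```

```text
9.1833 [ 0.58182445 -0.06334257  0.2022349 ] [-2.05159875 -0.37818732  0.258855  ]
```

View pics/i.png

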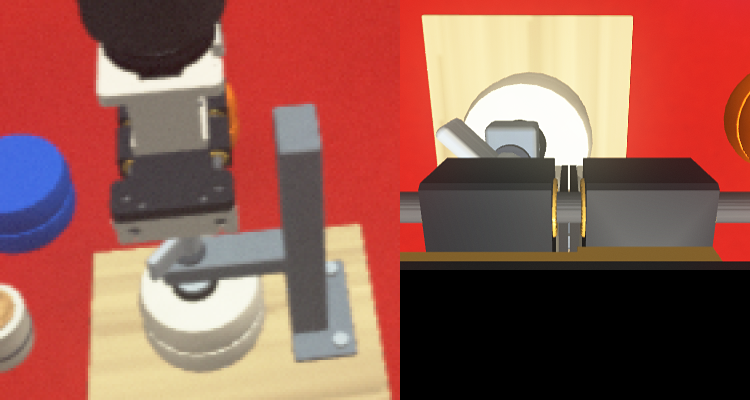

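Stroke 2 repeated the result (same picture, q ≈ 7 rad). The third stroke should reach the stop, so I slow down at the end.

>>> send_rows --deltas '[[[0,0,-0.022],0],[[0,0,-0.044],0],[[-0.003,-0.04,-0.044],0],[[-0.007,-0.0794,-0.044],0],[[-0.007,-0.0794,-0.044],0]]'

```text
clock: 9.6
tool_pos: [0.6477, -0.0815, 0.2373]
orientation: [-179.9, 0.0, -109.8]
force: [0.7, -0.1, 0.5]
opening: 0.0004
gripper_force: 0.0
```

>>> send_rows --deltas '[[[0,0,0.015],0],[[0,0,0.03],0],[[0,0,0.048],0],[[0,0,0.048],0],[[0,0,0.048],0]]'

```text
clock: 10.02
tool_pos: [0.6421, -0.0807, 0.1979]
orientation: [179.9, -0.1, -109.8]
force: [0.2, 0.1, -0.3]
opening: 0.0002
gripper_force: 0.0
```

>>> send_rows --deltas '[[[0.01,-0.002,0],0],[[0.02,-0.002,0],0],[[0.03,0.001,0],0],[[0.038,0.005,0],0],[[0.046,0.012,0],0]]'

```text
clock: 10.43
tool_pos: [0.6214, -0.1133, 0.1999]
orientation: [-179.9, 0.0, -109.9]
force: [1.3, 1.3, 0.3]
opening: 0.0005
gripper_force: 0.6
```

>>> send_rows --deltas '[[[0.005,0.008,0],0],[[0.009,0.018,0],0],[[0.01,0.028,0],0],[[0.008,0.038,0],0],[[0.004,0.047,0],0]]'

```text
clock: 10.85
tool_pos: [0.584, -0.1024, 0.1994]
orientation: [180.0, -0.0, -109.9]
force: [0.6, -0.8, 0.2]
opening: 0.0006
gripper_force: 0.5
```

>>> send_rows --deltas '[[[-0.003,0.004,0],0],[[-0.006,0.008,0],0],[[-0.01,0.011,0],0],[[-0.014,0.014,0],0],[[-0.019,0.016,0],0]]'

```text
clock: 11.27
tool_pos: [0.5783, -0.0835, 0.1993]
orientation: [180.0, -0.0, -109.8]
force: [0.0, -1.4, 0.1]
opening: 0.0004
gripper_force: 0.6
```

>>> send_rows --deltas '[[[-0.004,0.002,0],0],[[-0.009,0.004,0],0],[[-0.013,0.005,0],0],[[-0.013,0.005,0],0],[[-0.013,0.005,0],0]]'

```text
clock: 11.68
tool_pos: [0.5779, -0.0729, 0.1992]
orientation: [180.0, -0.0, -109.8]
force: [-1.2, -3.1, -0.2]
opening: -0.0001
gripper_force: 1.6
```

```bash
python3 - <<'E'
from h import *
p=ctrl.snapshot("scene");q=ctrl.snapshot("wrist")
a=cv2.resize(p["color"][180:330,200:350],(400,400),interpolation=3)
b=np.zeros((400,350,3),np.uint8); b[:270]=q["color"][60:330,150:500]
cv2.imwrite("pics/j.png",np.hstack([a,b])[:,:,::-1]); o=ctrl.get_obs(); print(o["clock"],o["tool_pos"],o["force"],o["moment"])
E
```

```text
11.7833 [ 0.5778963  -0.07301303  0.1992339 ] [-0.9487437  -3.21081479  0.20145886] [-1.20416147  0.17694678 -0.1171498 ]
```

View pics/j.png

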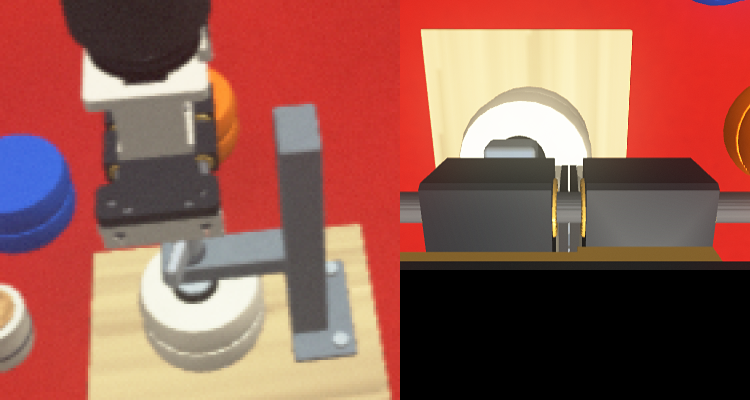

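Force is rising (3.2 N against about 1.7 N of running friction), so the stop has probably just been reached. I push a little further to be sure.

>>> send_rows --deltas '[[[-0.004,0,0],0],[[-0.008,0,0],0],[[-0.012,-0.001,0],0],[[-0.015,-0.001,0],0],[[-0.015,-0.001,0],0]]'

```text
clock: 12.2
tool_pos: [0.5813, -0.0637, 0.1989]
orientation: [179.8, -0.2, -109.9]
force: [-5.1, -12.8, 1.5]
opening: 0.0007
gripper_force: 5.2
```

```bash
python3 - <<'E'
from h import *
ctrl.snapshot("top")
o=ctrl.get_obs(); print(o["clock"],o["tool_pos"],o["force"])
E
```

```text
12.25 [ 0.58117677 -0.06377969  0.19895434] [ -4.79571878 -12.78916817   2.05914382]
```

13.7 N confirms it is on the stop. Now I ease off, back away toward −y and lift clear.

>>> send_rows --deltas '[[[0.004,0.001,0],0],[[0.009,0.001,0],0],[[0.015,0.001,0],0],[[0.022,0.005,0],0],[[0.03,0.01,0],0]]'

```text
clock: 12.67
tool_pos: [0.5675, -0.0816, 0.1993]
orientation: [-180.0, 0.1, -109.8]
force: [-0.1, -0.4, -0.3]
opening: 0.0009
gripper_force: 0.0
```

>>> send_rows --deltas '[[[0.01,0.01,0],0],[[0.015,0.015,-0.03],0],[[0.015,0.015,-0.07],0],[[0.015,0.015,-0.11],0],[[0.015,0.015,-0.15],0]]'

```text
clock: 13.08
tool_pos: [0.5511, -0.0889, 0.321]
orientation: [-180.0, 0.0, -109.8]
force: [0.7, -0.1, -0.9]
opening: 0.0002
gripper_force: 0.0
```

>>> send_rows --deltas '[[[0.0,0.04,-0.02],0],[[0.0,0.08,-0.02],0],[[0,0.12,-0.02],0],[[0,0.15,-0.02],0],[[0,0.15,-0.02],0]]'

```text
clock: 13.5
tool_pos: [0.4351, -0.0477, 0.3361]
orientation: [-179.9, 0.2, -109.8]
force: [-0.2, -0.0, 0.0]
opening: 0.0008
gripper_force: 0.0
```

```bash
python3 - <<'E'
from h import *
p=ctrl.snapshot("scene");q=ctrl.snapshot("top")
a=cv2.resize(p["color"][200:300,200:300],(400,400),interpolation=3)
b=cv2.resize(q["color"][130:210,340:420],(400,400),interpolation=3)
cv2.imwrite("pics/k.png",np.hstack([a,b])[:,:,::-1]); o=ctrl.get_obs(); print(o["clock"],o["tool_pos"],o["force"])
E
```

```text
13.6 [ 0.43828025 -0.04790125  0.33619513] [-0.66885015  0.98947908 -0.137331  ]
```

View pics/k.png

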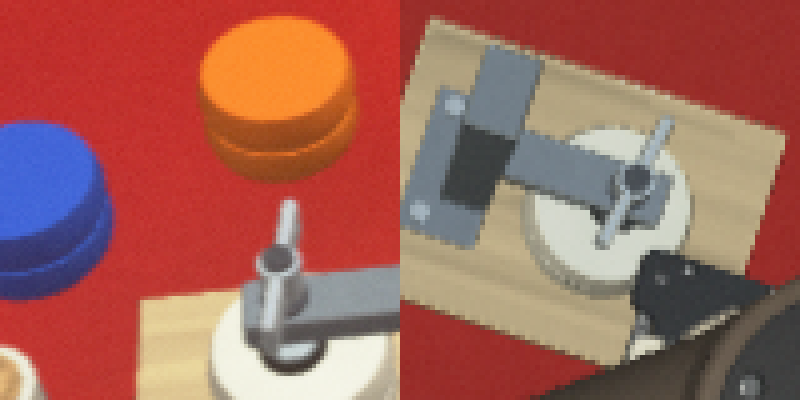

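After the strokes the wings lie about 8–10° past the clamp's x axis, which is q ≈ 9.57 rad. The mould is in place, the gripper is clear, and the screw is home.

```bash
python3 -c "
from plant import ctrl
print(ctrl.close_job())"
```

```text
the job is handed in; nothing more can be done
None
```

The wing screw is home on the mould (about 9.57 rad, read from the wing angle in the images) after three fingertip strokes, with the arm clear and the job handed in at about 14 s; the hand-in returned no verdict.

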